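# Set out the camera-check gauges in the rotary-table nest

## Task

Set up the camera check in the orange nest, in this order: lay the flat carrier plate down inside the nest window; stand the round gauge, spigot up, in the middle of the half of the plate that is on the nest's clamp side (the short rail with the black clamp on it); slip the ring over the round gauge's spigot so that it sits flat on its shoulder; and last stand the stepped gauge on its base in the middle of the plate's other half. Let go of each piece before taking the next, and leave the jar, the screwdriver and the spare clamp where they are.

Things in the scene. Friction and masses are not known exactly. Their poses are not given: they have to be found in the camera images.
- nest: Orange frame fixed on the flat aluminium dial (dial top 12 mm above the work surface), left or right, any yaw. Window 156 (its x) x 96 mm (its y), open down to the dial; rails 24 mm wide, 14 mm high. The short rail at its +x end, the clamp side, bears a black block 22 x 36 mm, 28 mm above the dial with its screw. Origin: window centre at dial level; z up.
- mat: Round black rubber mat, 360 mm across, 4 mm thick, fixed on the dial; its top is 16 mm above the work surface. The four pieces to set out lie on it at the start, in any arrangement, about 124 mm apart along the mat's x and 140 mm along its y. Origin: centre of its underside.
- carrier: Carrier plate, loose: flat aluminium plate 140 (its x) x 80 (its y) x 8 mm with a dark upright grip rib across its middle, 10 mm thick along x, 50 mm long along y, top 40 mm above the plate's underside. Same either way round. 0.2 to 0.4 kg. Lies in the nest window, on the dial, with 8 mm to spare on every side. Origin: centre of the underside; z up.
- round_gauge: Round gauge, loose: steel cylinder 40 mm across and 26 mm high, with a narrow spigot 16 mm across and 12 mm high on top (38 mm high in all); the shoulder round the spigot is 26 mm above the underside. 0.2 to 0.35 kg. Stands upright at the start. Origin: centre of the underside; z up.
- ring: Ring, loose: aluminium ring 46 mm outside, 28 mm hole, 14 mm high, lying flat. 0.03 to 0.06 kg. Origin: centre of the underside; z up. Its hole passes the 16 mm spigot with 6 mm to spare all round.
- step_gauge: Stepped gauge, loose: steel block 44 mm long (its x) and 26 mm wide (its y), in two steps: the -x half is 18 mm high, the +x half 32 mm high. 0.15 to 0.27 kg. Stands on its base at the start. Origin: centre of the underside; z up.
- jar: Bystander, loose: small clear jar with a grey cap, 44 mm across, 60 mm high, standing on the far side of the dial. Origin: centre of the underside.
- driver: Bystander, loose: black-handled screwdriver 170 mm long, lying on the far edge of the dial. Its x runs along the shaft, towards the tip.
- spare_clamp: Bystander, loose: spare black clamp block 22 x 36 x 10 mm with a steel screw on top (16 mm high in all), on the dial close to the robot. Origin: centre of the underside.
Not all that is in view belongs to the job. Leave any purple look-alike of the round_gauge alone.

How it is judged:
On the way, in this order (a step that is already met when the one before it is completed fails the run):
1. the carrier plate lies flat in the nest window, released (x of carrier in the frame of nest between -0.012 and 0.012 m and y of carrier in the frame of nest between -0.012 and 0.012 m and z of carrier in the frame of nest between -0.003 and 0.003 m and angle between the x axis of carrier and the x axis of nest, either way round below 0.2 rad and angle between carrier's own z axis and vertical below 0.05 rad and contact force between the fingers and carrier below 0.3 N and linear speed of carrier below 0.03 m/s), for 0.2 s.
2. the round gauge stands on the clamp-side half of the plate, released ((x of round_gauge in the frame of carrier between 0.0225 and 0.0525 m or x of round_gauge in the frame of carrier between -0.0525 and -0.0225 m) and y of round_gauge in the frame of carrier between -0.016 and 0.016 m and z of round_gauge in the frame of carrier between 0.005 and 0.011 m and angle between round_gauge's own z axis and vertical below 0.07 rad and x of round_gauge in the frame of nest above 0.01 m and contact force between the fingers and round_gauge below 0.3 N and linear speed of round_gauge below 0.03 m/s), for 0.2 s.
3. the ring lies on the round gauge's shoulder, round the spigot, released (z of ring in the frame of round_gauge between 0.023 and 0.029 m and horizontal distance between ring and round_gauge below 0.009 m and angle between ring's own z axis and vertical below 0.08 rad and contact force between the fingers and ring below 0.3 N and linear speed of ring below 0.03 m/s), for 0.2 s.
4. the stepped gauge stands on the plate's other half, released ((x of step_gauge in the frame of carrier between 0.0225 and 0.0525 m or x of step_gauge in the frame of carrier between -0.0525 and -0.0225 m) and y of step_gauge in the frame of carrier between -0.016 and 0.016 m and z of step_gauge in the frame of carrier between 0.005 and 0.011 m and angle between step_gauge's own z axis and vertical below 0.07 rad and x of step_gauge in the frame of nest below -0.01 m and contact force between the fingers and step_gauge below 0.3 N and linear speed of step_gauge below 0.03 m/s), for 0.2 s.
At the end, for the whole second after the job is handed in: Carrier flat in the nest window. Round gauge upright on its clamp-side half, stepped gauge on the other, each 22.5 to 52.5 mm from the rib's middle along the plate, within 16 mm of its long centre line. Ring flat on the round gauge's shoulder. All released, at rest (all of step 1 and all of step 2 and all of step 3 and all of step 4); the robot touches nothing.
It fails at once if the jar is moved more than 20 mm (distance of jar from where it was at the start of the episode above 0.02 m).
It fails at once if the screwdriver is moved more than 20 mm (distance of driver from where it was at the start of the episode above 0.02 m).
It fails at once if the spare clamp is moved more than 20 mm (distance of spare_clamp from where it was at the start of the episode above 0.02 m).
It also fails if it takes over 112 s, if anything falls off the work surface, if the arm or the gripper's body presses on something with over 40 N, if the wrist force passes 120 N, or if a joint passes its speed limit or range.

## Robot

A 6-joint arm with a two-finger parallel gripper is mounted at the origin on the work surface. World frame = base frame: x ahead of the robot, y to its left, z up, the work surface at z = 0. Lengths are in m, angles in rad, forces in N, time in s.
With the tool pointing down it reaches from about 0.3 to 0.85 m from the base axis. Payload 5.4 kg.
Tool frame: the origin (TCP) lies at the centre of the arm's flange, where the gripper is bolted on; the fingertips stand 173 mm ahead of it and the grasp point (between the pads) lies 155 mm ahead of it; z points along the fingers, y is the direction in which the jaws open and shut (so a half turn about z gives the same grasp; the last joint's range is limited). The gripper opens to 85 mm and grips with 20 to 120 N. Pads are 22 mm wide; open, the fingers measure 114 mm over their backs; the gripper's body (76 mm by 85 mm) begins 54 mm behind the grasp point. The pads swing forward as they close: fully open they stand 13 mm farther back than shut.
Start: joints at [1.103, 0.158, 1.597, -0, 1.386, -0.21], TCP at [0.147, 0.556, 0.405] pointing down, gripper open.
Joint ranges: [-2.91, 2.91], [-0.94, 2.29], [0.18, 2.7], [-1.29, 4.43], [0.17, 2.64], [-3, 3]. Speed limits (rad/s): [2.57, 2.57, 3.14, 3.14, 3.14, 3.14].

## Interface

Orientations are given as a unit quaternion [w, x, y, z].
In Python, from rig import * gives the robot as it stands. Calls block until the motion is done:
- reach(position, orientation): joint-space move of the TCP to a pose.
- move_l(position, frame=None, v=0.15): straight line of the TCP; frame=None keeps the orientation; v is the mean speed in m/s.
- set_joints(angles): joint-space move.
- grip(opening, effort=None): finger opening in m; effort is the grip in N (None keeps the last); returns when the fingers have stopped.
- dwell(seconds).
- inverse_kinematics(position, orientation): joint angles nearest the present ones, or None.
- grab_frame(name): name is "scene" or "top"; returns the picture (480x640x3 uint8, blue, green, red); there is no depth.
- get_calibration(name): a dict with "fx", "fy", "cx", "cy" (pixels), "world_from_camera" (4x4, takes a point from camera to world coordinates). Camera axes: x right, y up, looking along -z (the intrinsics and any distortion apply to the point x, -y, -z); pixel columns grow to the right and rows downward; lengths in m; the calibration is good to about 2 mm. A picture is of the moment at which its call begins. get_calibration takes no time and is no camera call.
A pose or a line that the arm cannot do raises IKError and nothing moves.
- close_job(): hands the job in, once; it reports no verdict.
Readings, each from a call of its own:
- current_clock(): time.
- current_q(): joint angles.
- current_joint_velocities(): joint speeds.
- current_joint_efforts(): joint torques, N m.
- current_ee_pos(): TCP position.
- current_orientation(): TCP orientation.
- current_contact_force(): force on the tool from outside, world axes, zero at the start.
- current_ft_torque(): the same for the moment, N m.
- current_finger_gap(): finger opening in m.
Only numpy, scipy, OpenCV 4.12 (cv2) and the standard library are available. Lean on these libraries where they do the work, as an engineer would, in place of code of your own. Each camera call takes 0.05 s, during which the arm holds its last target.

## Working session

There is one attempt and no reset: what is moved stays moved. The work goes in short steps, each a Python script; the robot and the scene stay as the last script left them, time stands still between calls to the robot, and variables do not carry over. Pictures are saved under pics/ and viewed, and the job is handed in when it is done.

```bash
ls; mkdir -p pics; python3 - <<'E'
from rig import *
import cv2
for n in ("scene","top"):
    c=get_calibration(n); print(n,c)
    cv2.imwrite(f"pics/{n}0.png",grab_frame(n))
print(current_clock())
E
```

```text
pics
scene {'fx': 539.3190783191341, 'fy': 539.3190783191341, 'cx': 317.98375443773506, 'cy': 233.96864946038838, 'world_from_camera': array([[ 0.73438322, -0.36740546,  0.57069652,  1.14149918],
       [ 0.67869051,  0.40713601, -0.61124419, -0.74664396],
       [-0.00777665,  0.83621379,  0.54834845,  0.63284404],
       [ 0.        ,  0.        ,  0.        ,  1.        ]])}
top {'fx': 464.6422504033112, 'fy': 464.6422504033112, 'cx': 320.8691929086655, 'cy': 238.8547126755719, 'world_from_camera': array([[ 0.01268793,  0.99124496, -0.13142465,  0.39674851],
       [-0.99990746,  0.01322277,  0.00319766, -0.07334252],
       [ 0.00490747,  0.13137192,  0.99132101,  1.20269772],
       [ 0.        ,  0.        ,  0.        ,  1.        ]])}
0.1
```

View pics/scene0.png

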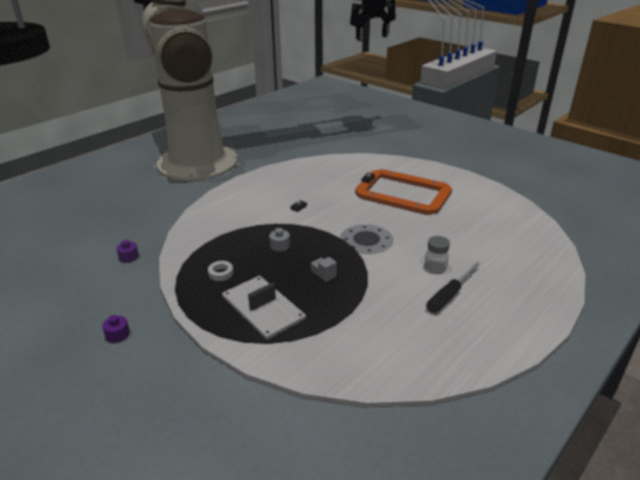

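View pics/top0.png

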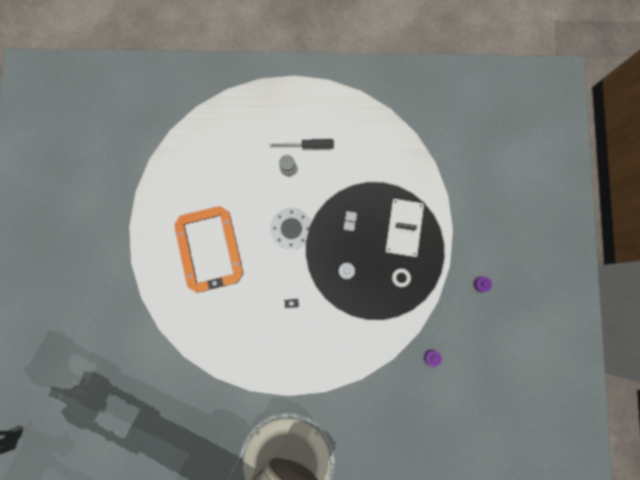

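The top view shows the nest at about (209,250) with its clamp at (215,284). The carrier is at (405,227), the stepped gauge at (350,221), the round gauge at (347,270) and the ring at (401,278). The scene view shows the same layout, with two purple decoys off the dial. Next I'll enlarge both and measure.

```bash
cat > h.py <<'E'
import numpy as np, cv2
from rig import *
def ray(n,uv):
    c=get_calibration(n);T=c["world_from_camera"];u,v=uv
    d=np.array([(u-c["cx"])/c["fx"],-(v-c["cy"])/c["fy"],-1.0]);d=T[:3,:3]@d
    return T[:3,3].copy(),d/np.linalg.norm(d)
def onplane(n,uv,z):
    o,d=ray(n,uv);return o+d*(z-o[2])/d[2]
def tri(uvt,uvs):
    a,d=ray("top",uvt);b,e=ray("scene",uvs)
    s=np.linalg.lstsq(np.c_[d,-e],b-a,rcond=None)[0]
    p,q=a+s[0]*d,b+s[1]*e
    return (p+q)/2,np.linalg.norm(p-q)
def proj(n,p):
    c=get_calibration(n);T=c["world_from_camera"];q=T[:3,:3].T@(np.array(p)-T[:3,3])
    return np.array([c["cx"]+c["fx"]*q[0]/-q[2],c["cy"]-c["fy"]*q[1]/-q[2]])
E
python3 - <<'E'
import cv2
t=cv2.imread("pics/top0.png");s=cv2.imread("pics/scene0.png")
r=lambda im,k:cv2.resize(im,None,fx=k,fy=k,interpolation=cv2.INTER_CUBIC)
cv2.imwrite("pics/tz1.png",r(t[180:320,300:450],5)[:600])
cv2.imwrite("pics/tz2.png",r(t[190:310,160:310],5))
cv2.imwrite("pics/sz1.png",r(s[215:345,170:370],4))
cv2.imwrite("pics/sz2.png",r(s[150:250,280:480],4))
E
```

```text
(no output)
```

View pics/tz1.png

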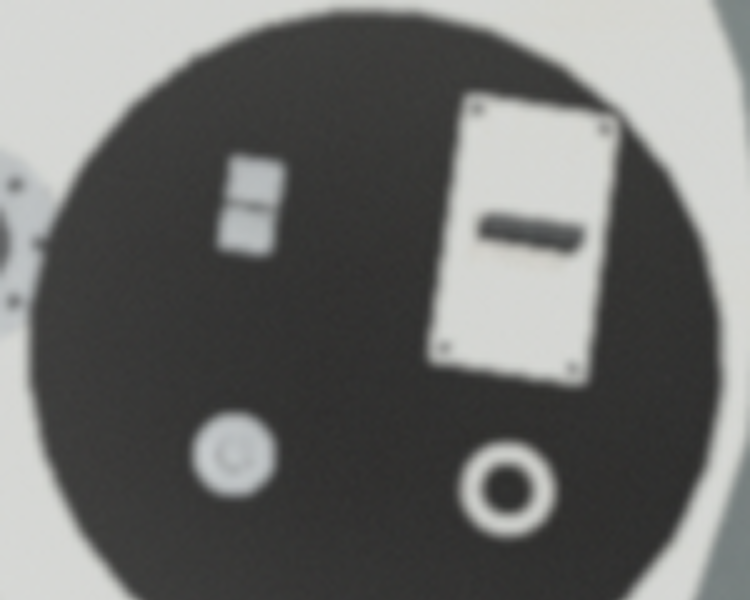

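View pics/sz1.png

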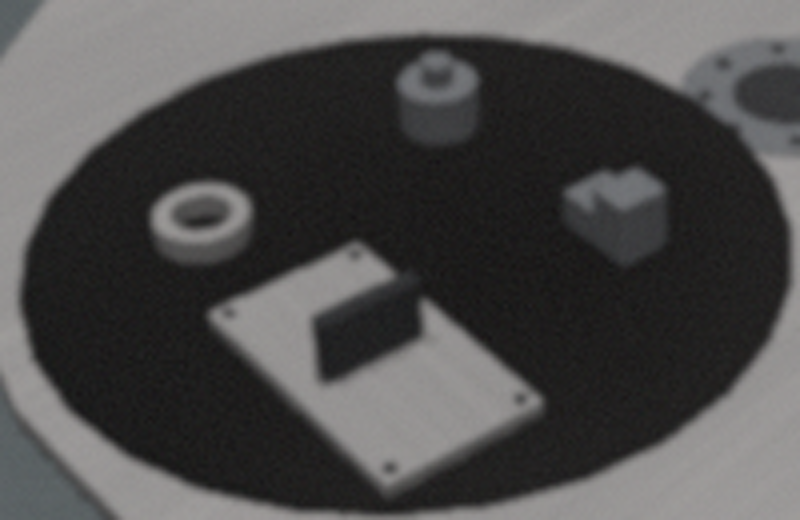

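View pics/tz2.png

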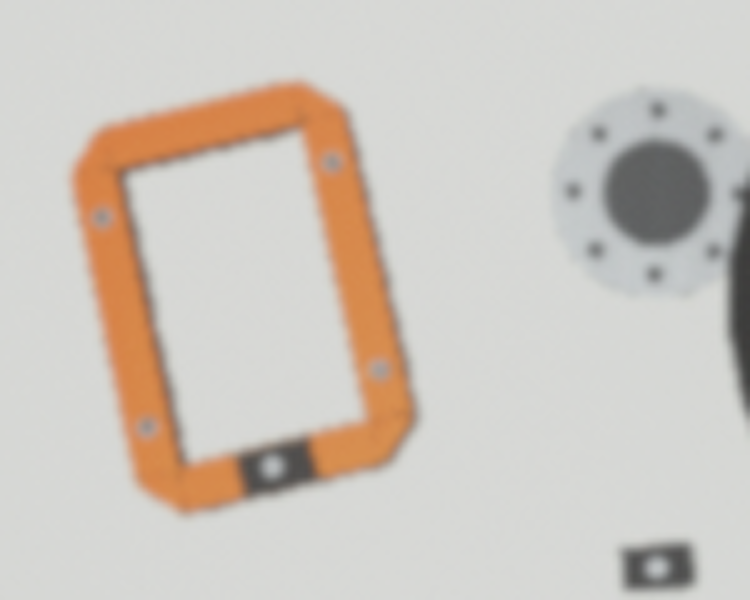

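View pics/sz2.png

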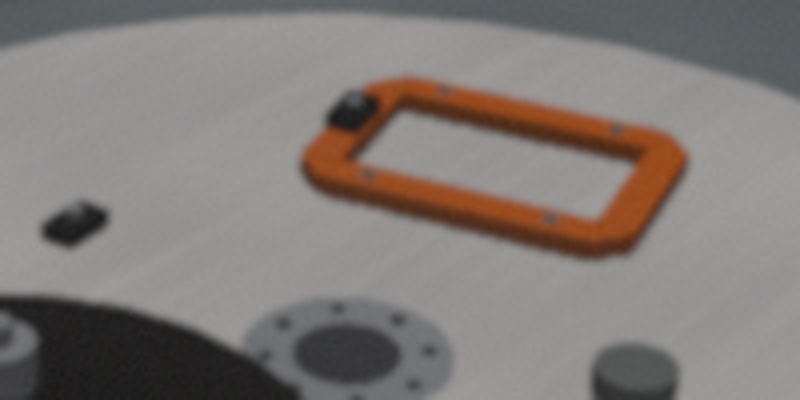

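The enlargements give clear features visible in both views: four nest screws, four plate holes, the spigot, the ring and the step corners. I'll refine them and triangulate.

```bash
cat > m.py <<'E'
from h import *
def cen(g,uv,r=3,sign=-1):
    u,v=map(int,np.round(uv)); w=g[v-r:v+r+1,u-r:u+r+1].astype(float)*sign
    w=w-np.percentile(w,70); w[w<0]=0
    yy,xx=np.mgrid[v-r:v+r+1,u-r:u+r+1]; return np.array([(w*xx).sum(),(w*yy).sum()])/w.sum()
t=cv2.imread("pics/top0.png");s=cv2.imread("pics/scene0.png")
tg,sg=[cv2.cvtColor(i,cv2.COLOR_BGR2GRAY) for i in (t,s)]
T1=lambda a:np.array(a)/5+[300,180]-.4; S1=lambda a:np.array(a)/4+[170,215]-.375
T2=lambda a:np.array(a)/5+[160,190]-.4; S2=lambda a:np.array(a)/4+[280,150]-.375
def quad(name,tp,sp):
    P=[]
    for a,b in zip(tp,sp):
        p,e=tri(a,b);P.append(p);print(name,p.round(4),"gap",round(e,4))
    print(name,"mean",np.mean(P,0).round(4));return np.array(P)
H=quad("hole",[cen(tg,T1(a),2) for a in [(605,129),(477,109),(572,369),(445,348)]],[cen(sg,S1(a),2) for a in [(390,467),(520,398),(230,313),(355,254)]])
d=(H[0]+H[1]-H[2]-H[3]);print("carrier yaw",np.arctan2(d[1],d[0]))
W=quad("screw",[T2(a) for a in [(147,427),(379,370),(102,216),(332,162)]],[S2(a) for a in [(444,90),(369,174),(616,129),(551,218)]])
d=(W[0]+W[1]-W[2]-W[3]);print("nest yaw",np.arctan2(d[1],d[0]),np.linalg.norm(d)/2)
quad("spigot",[T1((235,453))],[S1((437,62))])
quad("ringtop",[T1((508,489))],[S1((203,211))])
# rib top ends, mid
quad("rib",[T1((481,217)),T1((584,229))],[S1((413,276)),S1((317,321))])
# step tall top corners far: top (230,156),(285,163)
quad("steptop",[T1((231,156)),T1((285,162))],[S1((667,188)),S1((626,208))])
quad("clampscrew",[T2((273,466))],[S2((355,99))])
# masks top
m=((tg>110)).astype(np.uint8)
lab=cv2.connectedComponentsWithStats(m[185:315,312:440])
for i in range(1,lab[0]):
    if 40<lab[2][i,4]<4000:
        M=(lab[1]==i).astype(np.uint8);c=max(cv2.findContours(M,0,2)[0],key=len);print(lab[2][i],lab[3][i]+[312,185],cv2.minAreaRect(c),cv2.minEnclosingCircle(c))
hs=cv2.cvtColor(t,cv2.COLOR_BGR2HSV);m=cv2.inRange(hs,(5,120,80),(25,255,255))
c=np.vstack([c for c in cv2.findContours(m,0,2)[0] if len(c)>10]);r=cv2.minAreaRect(c);print(r)
print([onplane("top",p,.026).round(4) for p in cv2.boxPoints(r)], onplane("top",r[0],.026))
E
python3 m.py
```

```text
hole [ 0.6457 -0.3382  0.0292] gap 0.0011
hole [ 0.6559 -0.2672  0.0263] gap 0.0072
hole [ 0.5166 -0.3172  0.0269] gap 0.001
hole [ 0.5265 -0.2491  0.0275] gap 0.0025
hole mean [ 0.5862 -0.2929  0.0275]
carrier yaw -0.14986961697133896
screw [0.4558 0.2539 0.0276] gap 0.0009
screw [0.4866 0.1385 0.027 ] gap 0.0002
screw [0.5627 0.282  0.0271] gap 0.0018
screw [0.593  0.1666 0.0269] gap 0.0002
screw mean [0.5245 0.2103 0.0271]
nest yaw -2.88410267819709 0.11027562592756261
spigot [ 0.4715 -0.142   0.0532] gap 0.0008
spigot mean [ 0.4715 -0.142   0.0532]
ringtop [ 0.4568 -0.2808  0.0307] gap 0.0002
ringtop mean [ 0.4568 -0.2808  0.0307]
rib [ 0.5897 -0.2663  0.0548] gap 0.0054
rib [ 0.5844 -0.3167  0.0578] gap 0.0039
rib mean [ 0.5871 -0.2915  0.0563]
steptop [ 0.6215 -0.1398  0.0484] gap 0.0017
steptop [ 0.619  -0.1663  0.0503] gap 0.0
steptop mean [ 0.6203 -0.153   0.0494]
clampscrew [0.4371 0.1872 0.0401] gap 0.0003
clampscrew mean [0.4371 0.1872 0.0401]
[  0   0  42  37 580] [323.73275862 195.21724138] ((11.575580596923828, 7.83607292175293), (27.05184555053711, 54.5618896484375), 
[... 628 characters left out ...]
 (18.0, 18.0), 90.0) ((89.0, 92.5), 9.708344459533691)
[ 90  91  38  39 549] [428.47540984 303.25318761] ((117.99662780761719, 119.24671173095703), (26.509431838989258, 53.0377197265625), 44.23609924316406) ((108.5, 110.0), 26.51896095275879)
[  0  93  38  37 546] [322.78937729 303.6007326 ] ((9.503373146057129, 120.24653625488281), (51.62363815307617, 25.802133560180664), 44.21517562866211) ((18.5, 111.0), 25.811918258666992)
((207.8000030517578, 248.89999389648438), (77.81611633300781, 56.229148864746094), 76.75948333740234)
[array([0.603 , 0.3068, 0.026 ]), array([0.6386, 0.1678, 0.026 ]), array([0.4446, 0.1152, 0.026 ]), array([0.4106, 0.2515, 0.026 ])] [0.52313271 0.21019442 0.026     ]
```

Heights agree with the text within 1–3 mm: plate about 27 against 24, rib 56, spigot 53 against 54, ring 31 against 30, step 49 against 48, nest rail 27 against 26. The nest is at (0.5245, 0.2103), and its clamp direction comes out as −2.884 rad from both the screws and the clamp. Starting with the carrier.

```bash
cat >> h.py <<'E'
from scipy.spatial.transform import Rotation as Ro
G=0.155; HI=0.20
NEST=np.array([0.524,0.2103]); NY=0.2575   # far end direction; clamp side is NY+pi
ex=-np.array([np.cos(NY),np.sin(NY)])       # nest +x (to clamp)
def quat(phi):
    y=np.array([np.cos(phi),np.sin(phi),0]);z=np.array([0,0,-1.]);x=np.cross(y,z)
    q=Ro.from_matrix(np.c_[x,y,z]).as_quat();return [float(q[3]),*map(float,q[:3])]
def go(xy,z,phi):
    best=None;q0=np.array(current_q())
    for k in (-1,0,1):
        o=quat(phi+k*np.pi);q=inverse_kinematics([xy[0],xy[1],z+G],o)
        if q is not None:
            c=np.abs(np.array(q)-q0).max()
            if best is None or c<best[0]: best=(c,o)
    reach([float(xy[0]),float(xy[1]),z+G],best[1])
def down(z,v=0.1):
    p=current_ee_pos();move_l([float(p[0]),float(p[1]),z+G],v=v)
def st(m=""):
    print(m,"t",round(current_clock(),1),"ee",np.round(current_ee_pos(),4),"F",np.round(current_contact_force(),1),"gap",round(current_finger_gap(),4))
E
python3 - <<'E'
from h import *
go((0.5865,-0.2925),HI,-0.147);st("above")
grip(0.05,40)
down(0.09,.2);down(0.047,.06);st("down")
grip(0.0,50);st("grip")
down(0.06,.05);st("lift");down(HI,.2);st()
cv2.imwrite("pics/s1.png",grab_frame("scene"))
E
```

```text
above t 3.4 ee [ 0.5868 -0.2917  0.3551] F [-0.1  1.  -0.1] gap 0.0856
down t 5.5 ee [ 0.5872 -0.293   0.2023] F [ 0.8  0.3 -0.6] gap 0.0498
grip t 5.9 ee [ 0.5872 -0.293   0.2025] F [0.1 0.4 1.9] gap 0.0093
lift t 6.3 ee [ 0.5873 -0.293   0.2153] F [-1.4  0.5 -3.4] gap 0.0091
 t 7.2 ee [ 0.5868 -0.2927  0.3531] F [ 0.3 -0.7 -2.6] gap 0.0093
```

View pics/s1.png

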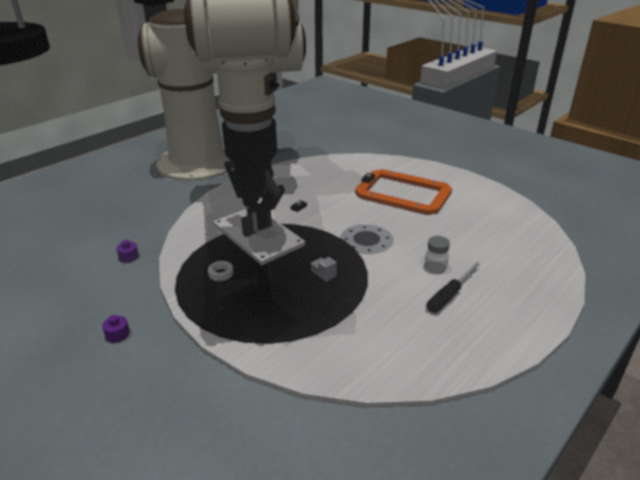

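The carrier hangs level in the gripper (plate around (262,233)) with a 9.3 mm gap, which fits the rib. Next I'll take it over the nest and check before lowering.

```bash
python3 - <<'E'
from h import *
go(NEST,HI,NY);dwell(.2);st("above nest");down(0.075,.2);dwell(.2);st("hover")
s=grab_frame("scene");t=grab_frame("top")
r=lambda im,k:cv2.resize(im,None,fx=k,fy=k,interpolation=cv2.INTER_CUBIC)
cv2.imwrite("pics/s2.png",np.vstack([r(s[130:240,310:490],3.5),r(t[195:305,150:330],3.5)])[:, :][::1] if 0 else r(s[130:240,310:490],4))
cv2.imwrite("pics/t2.png",r(t[190:310,150:330],4))
E
```

```text
above nest t 9.2 ee [0.5244 0.2096 0.355 ] F [-0.4  0.1 -2.2] gap 0.0091
hover t 10.2 ee [0.5252 0.2098 0.2317] F [-0.2  1.  -2.7] gap 0.0094
```

View pics/s2.png

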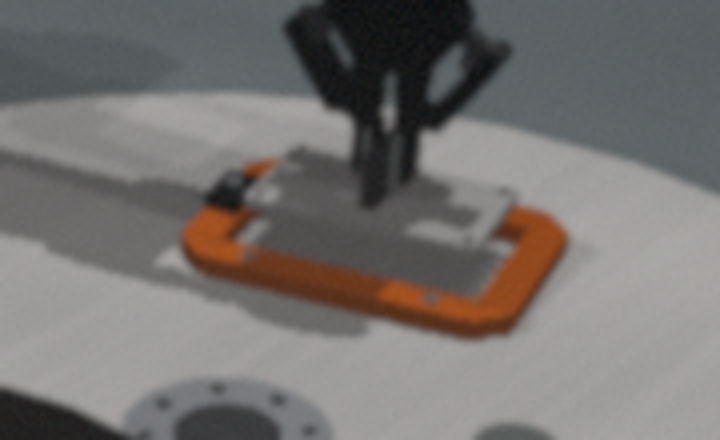

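View pics/t2.png

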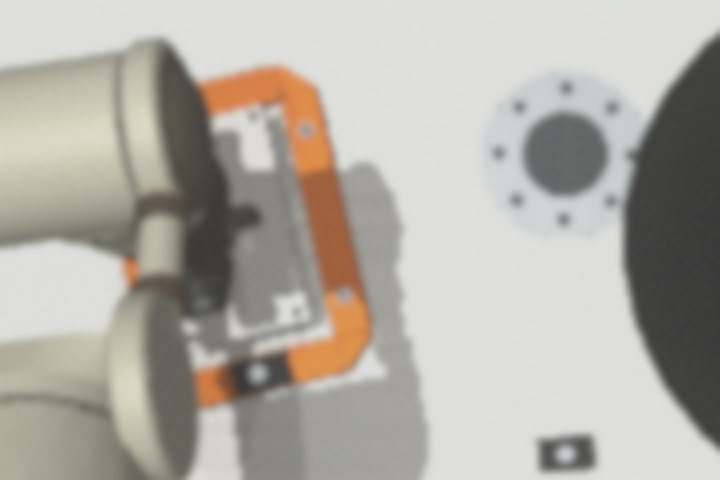

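The plate hovers squarely over the window in both views. In the top crop, holes show at (254,114) and (295,312). I'll check their centre numerically and lower it.

```bash
python3 - <<'E'
from h import *
f=lambda a:np.array(a)/4+[150,190]-.375
P=[onplane("top",f(a),.0534)[:2] for a in [(254,114),(295,312)]]
ey=np.array([-ex[1],ex[0]])
for p in P: print("local",((p-NEST)@ex).round(4),((p-NEST)@ey).round(4))
down(0.06,.1);down(0.0455,.04);st("low");down(0.0433,.02);st("down")
grip(0.03);st("open");dwell(.3);down(0.08,.1);down(HI,.25)
go((0.4715,-0.142),HI,-0.147+np.pi/2)
s=grab_frame("scene");t=grab_frame("top")
r=lambda im,k:cv2.resize(im,None,fx=k,fy=k,interpolation=cv2.INTER_CUBIC)
cv2.imwrite("pics/top3.png",t);cv2.imwrite("pics/scene3.png",s)
cv2.imwrite("pics/s3.png",r(s[130:240,310:490],4))
cv2.imwrite("pics/t3.png",r(t[190:310,150:330],4));st()
E
```

```text
local -0.0673 0.0349
local 0.0602 0.033
low t 11.1 ee [0.5241 0.2096 0.2003] F [-0.7  0.1 -2. ] gap 0.0089
down t 11.4 ee [0.5243 0.2096 0.1985] F [ 0.8  0.1 -2.1] gap 0.0094
open t 11.7 ee [0.5243 0.2096 0.1986] F [0.8 0.4 0.1] gap 0.0299
 t 14.6 ee [ 0.4717 -0.1412  0.3546] F [ 0.  -0.4 -0.8] gap 0.03
```

View pics/s3.png

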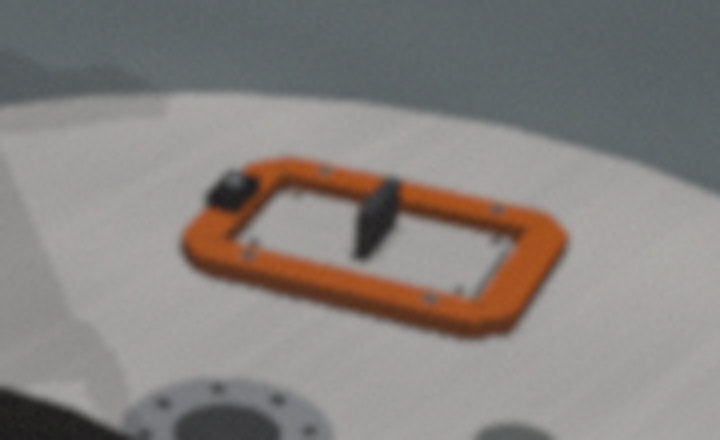

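View pics/t3.png

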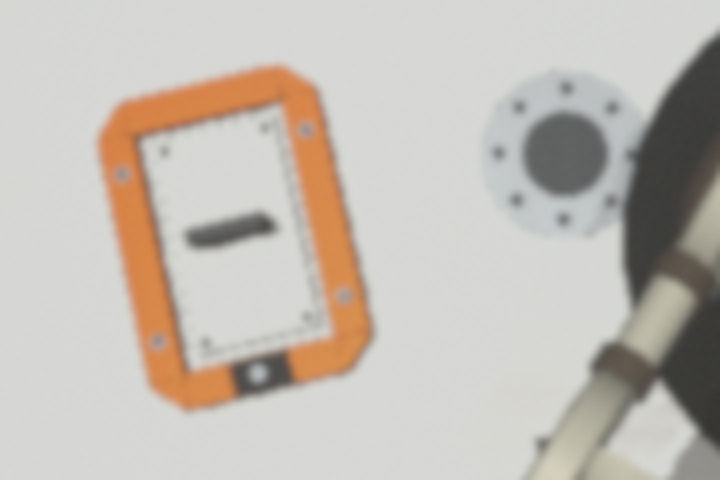

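The plate lies in the window, with holes at (265,128), (165,151), (207,344) and (307,316). I'll measure its seat, then take the round gauge.

```bash
python3 - <<'E'
from h import *
f=lambda a:np.array(a)/4+[150,190]-.375
P=np.array([onplane("top",f(a),.020)[:2] for a in [(265,128),(165,151),(207,344),(307,316)]])
c=P.mean(0);d=P[2]+P[3]-P[0]-P[1];ey=np.array([-ex[1],ex[0]])
print("carrier",c,"local",(c-NEST)@ex,(c-NEST)@ey,"yaw",np.arctan2(d[1],d[0])-(NY-np.pi))
# heights from both views
g=lambda a:np.array(a)/4+[310,130]-.375
for a,b in zip([(165,151),(265,128),(207,344),(307,316)],[(495,239),(458,291),(299,192),(251,242)]):
    print(tri(f(a),g(b)))
grip(0.065,50);down(0.09,.2);down(0.038,.06);st("down")
grip(0.0,50);st("grip");down(0.055,.06);st("lift");down(HI,.2)
print(np.round(current_contact_force(),1))
go(c+0.0375*ex,HI,NY+np.pi/2);down(0.09,.2);dwell(.2);st("hover")
s=grab_frame("scene");t=grab_frame("top")
r=lambda im,k:cv2.resize(im,None,fx=k,fy=k,interpolation=cv2.INTER_CUBIC)
cv2.imwrite("pics/s4.png",r(s[110:240,310:490],4))
E
```

```text
carrier [0.52573445 0.20967568] local -0.0015182752407736928 0.0010454361564413298 yaw 0.0007976153954021292
(array([0.57818511, 0.25665814, 0.0224773 ]), np.float64(0.0007676549778759702))
(array([0.59432592, 0.19363575, 0.02039905]), np.float64(0.0008474928239890476))
(array([0.45627238, 0.22505163, 0.02321272]), np.float64(0.002824208275906397))
(array([0.47282624, 0.16099105, 0.02106242]), np.float64(0.0028762671238816632))
down t 16.8 ee [ 0.4722 -0.1423  0.1933] F [ 0.5  0.1 -0.1] gap 0.065
grip t 17.1 ee [ 0.4724 -0.1424  0.1937] F [-1.5  0.7  5.4] gap 0.0382
lift t 17.5 ee [ 0.4724 -0.1424  0.2103] F [-0.8  0.3 -2.4] gap 0.0381
[-0.3 -0.2 -2.6]
hover t 20.6 ee [0.4906 0.1993 0.2467] F [-0.2 -0.6 -2.5] gap 0.0386
```

View pics/s4.png

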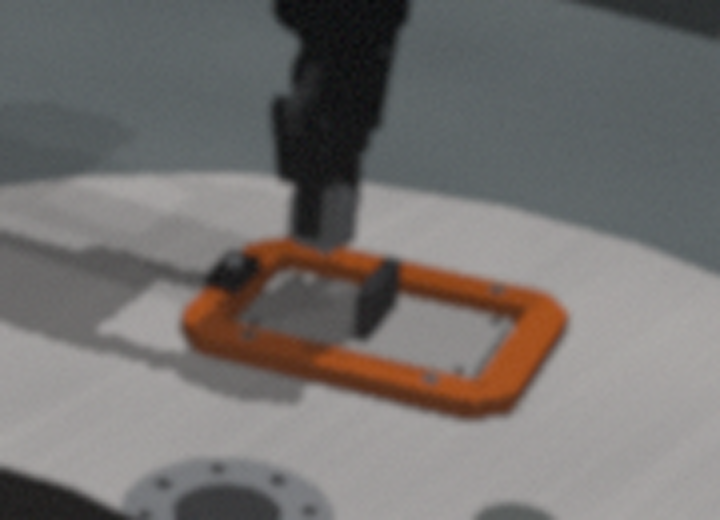

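The round gauge hangs upright over the clamp-side half, at about (322,215) in the crop. Lowering it now.

```bash
python3 - <<'E'
from h import *
down(0.05,.1);down(0.0435,.03);st("low");down(0.0425,.02);st("down")
grip(0.052);st("open");dwell(.2);down(0.085,.1);down(HI,.25)
go((0.4568,-0.2808),HI,-0.1+np.pi/2);st()
s=grab_frame("scene");t=grab_frame("top")
cv2.imwrite("pics/scene5.png",s);cv2.imwrite("pics/top5.png",t)
r=lambda im,k:cv2.resize(im,None,fx=k,fy=k,interpolation=cv2.INTER_CUBIC)
cv2.imwrite("pics/s5.png",r(s[130:240,310:490],4))
cv2.imwrite("pics/t5.png",r(t[190:310,150:330],4))
E
```

```text
low t 21.6 ee [0.4902 0.1994 0.1985] F [ 0.3 -0.2 -2.6] gap 0.0382
down t 21.9 ee [0.4905 0.1994 0.1978] F [-0.1 -0.8 -1.8] gap 0.0383
open t 22.2 ee [0.4905 0.1994 0.1978] F [-0.5  1.2  0.1] gap 0.0519
 t 25.3 ee [ 0.4572 -0.28    0.3548] F [ 0.8 -0.   0.6] gap 0.0523
```

View pics/s5.png

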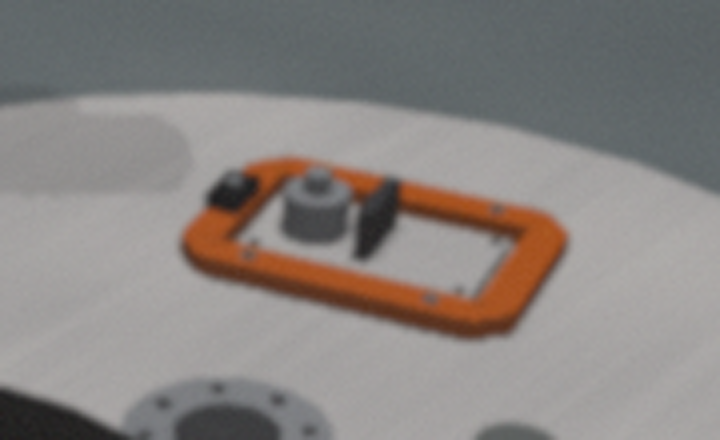

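View pics/t5.png

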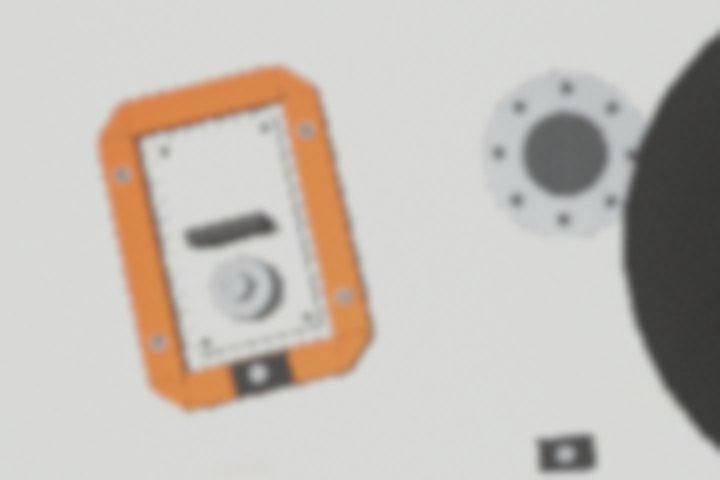

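View pics/top5.png

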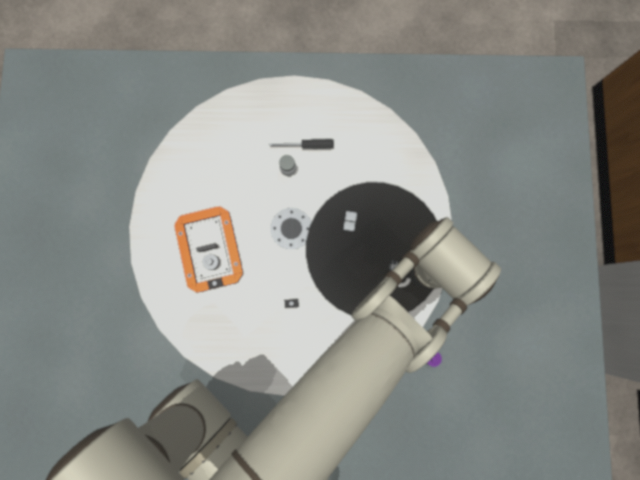

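The round gauge stands upright on the clamp-side half, with its spigot at (240,286) in the top crop and (319,177) in the scene crop. I'll locate it and pick the ring.

```bash
python3 - <<'E'
from h import *
f=lambda a:np.array(a)/4+[150,190]-.375
g=lambda a:np.array(a)/4+[310,130]-.375
print("tri spigot",tri(f((240,286)),g((319,177))))
print("spig plane",onplane("top",f((240,286)),.058),"shoulder plane",onplane("top",f((244,288)),.046))
grip(0.068,40);down(0.08,.2);down(0.0355,.06);st("down")
grip(0.0,25);st("grip");down(0.055,.06);st("lift");down(HI,.2)
s=grab_frame("scene");r=lambda im,k:cv2.resize(im,None,fx=k,fy=k,interpolation=cv2.INTER_CUBIC)
cv2.imwrite("pics/s6.png",r(s[180:330,150:350],4))
E
```

```text
tri spigot (array([0.49007644, 0.19763597, 0.05539656]), np.float64(0.001125210180186907))
spig plane [0.48943967 0.19663466 0.058     ] shoulder plane [0.48919556 0.19692078 0.046     ]
down t 27.4 ee [ 0.4576 -0.2812  0.1908] F [-0.3 -0.2 -0. ] gap 0.0676
grip t 27.7 ee [ 0.4576 -0.2813  0.1913] F [-1.7  0.9  5.6] gap 0.0452
lift t 28.2 ee [ 0.4577 -0.2814  0.2104] F [-0.3  0.3 -1.2] gap 0.0448
```

View pics/s6.png

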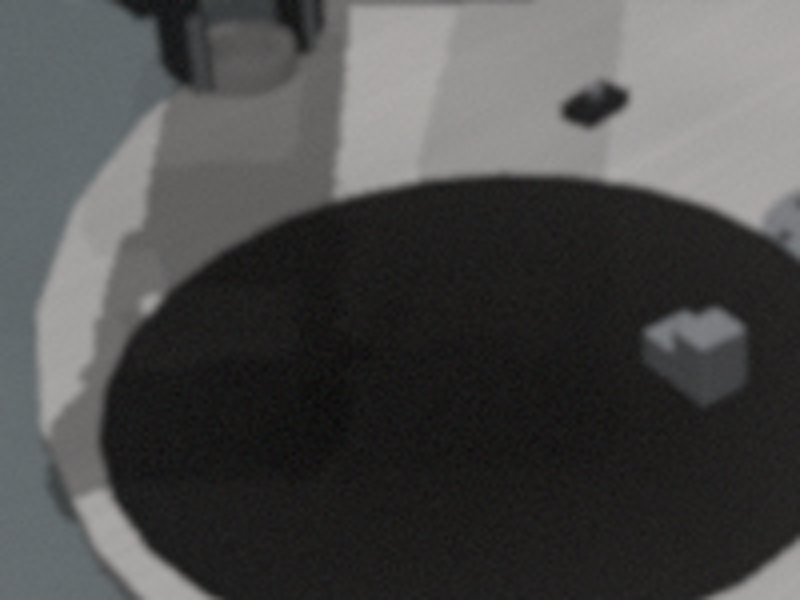

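The ring is held level at about (250,50) in the crop. Vision puts the gauge within about 2 mm of where I released it, so I'll aim between the two.

```bash
python3 - <<'E'
from h import *
go((0.4902,0.1985),HI,NY+np.pi/2);down(0.095,.2);dwell(.2);st("hover")
s=grab_frame("scene");t=grab_frame("top");r=lambda im,k:cv2.resize(im,None,fx=k,fy=k,interpolation=cv2.INTER_CUBIC)
cv2.imwrite("pics/s7.png",r(s[130:240,310:490],4))
E
```

```text
hover t 31.7 ee [0.4914 0.1978 0.2517] F [0.6 0.5 0.5] gap 0.0452
```

View pics/s7.png

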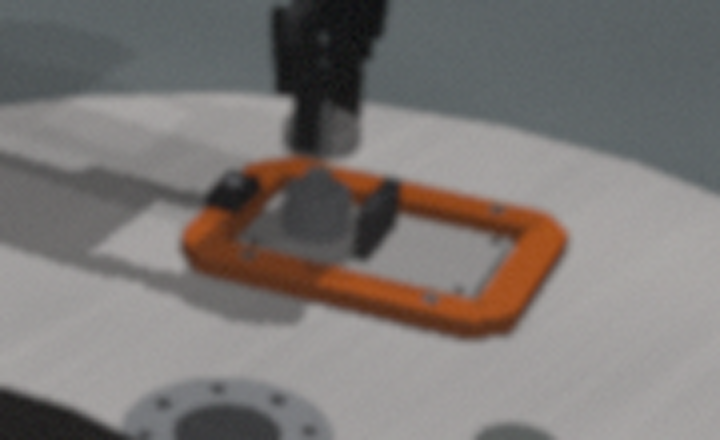

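The ring, centred at about column 322, is above the spigot at column 319. Lowering it.

```bash
python3 - <<'E'
from h import *
down(0.072,.06);st("spigot");down(0.0668,.03);st("down")
down(0.066,.02);st()
grip(0.06);st("open");dwell(.2);down(0.1,.1);down(HI,.25)
go((0.6015,-0.1505),HI,-0.14+np.pi/2);st()
s=grab_frame("scene");t=grab_frame("top")
cv2.imwrite("pics/scene8.png",s);cv2.imwrite("pics/top8.png",t)
r=lambda im,k:cv2.resize(im,None,fx=k,fy=k,interpolation=cv2.INTER_CUBIC)
cv2.imwrite("pics/s8.png",r(s[130:240,310:490],4))
cv2.imwrite("pics/t8.png",r(t[190:310,150:330],4))
E
```

```text
spigot t 32.4 ee [0.4909 0.1978 0.2265] F [-0.2  0.7 -0.4] gap 0.0452
down t 32.7 ee [0.4908 0.1978 0.2217] F [ 0.8 -0.4 -0.5] gap 0.0448
 t 32.9 ee [0.491  0.1978 0.2214] F [-0.8 -0.4  2.4] gap 0.0447
open t 33.2 ee [0.4908 0.1978 0.2209] F [-0.  -0.3 -0.5] gap 0.0601
 t 35.8 ee [ 0.6015 -0.1493  0.3547] F [0.4 0.3 0.6] gap 0.0597
```

View pics/s8.png

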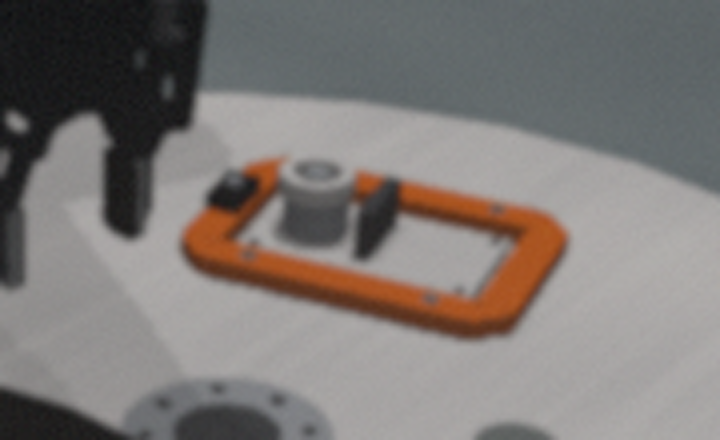

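View pics/t8.png

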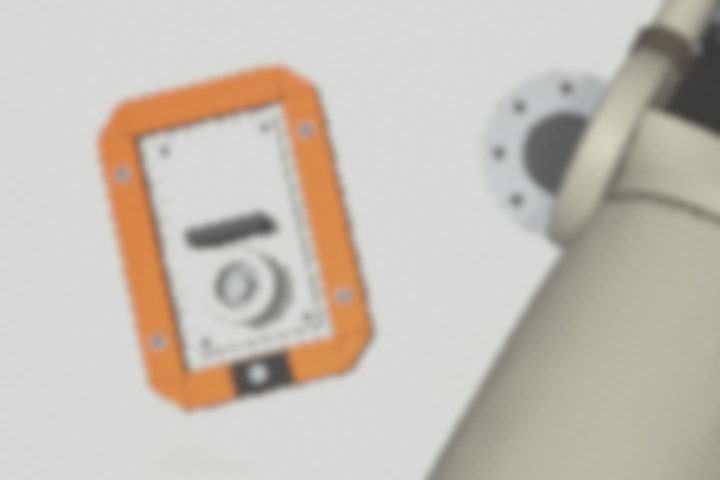

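The ring sits flat around the spigot; the top crop shows the spigot at (238,284) inside the ring. Next is the stepped gauge.

```bash
python3 - <<'E'
from h import *
grip(0.055,50);down(0.09,.2);down(0.037,.06);st("down")
grip(0.0,50);st("grip");down(0.055,.06);st("lift");down(HI,.2)
c=np.array([0.5257,0.2097])
go(c-0.0405*ex,HI,NY+np.pi/2);down(0.085,.2);dwell(.2);st("hover")
s=grab_frame("scene");t=grab_frame("top");r=lambda im,k:cv2.resize(im,None,fx=k,fy=k,interpolation=cv2.INTER_CUBIC)
cv2.imwrite("pics/s9.png",r(s[130:240,310:490],4))
E
```

```text
down t 37.9 ee [ 0.6024 -0.1502  0.1925] F [-0.8 -0.5 -0.7] gap 0.055
grip t 38.3 ee [ 0.6025 -0.1502  0.1927] F [0.3 0.1 2.9] gap 0.0254
lift t 38.7 ee [ 0.6026 -0.1502  0.2104] F [-0.2  0.9 -1.7] gap 0.025
hover t 41.9 ee [0.5662 0.2191 0.242 ] F [ 0.2 -0.6 -1.3] gap 0.0251
```

View pics/s9.png

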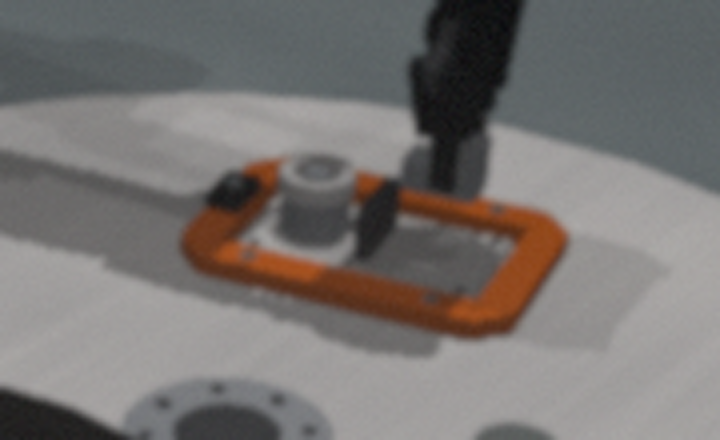

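The stepped gauge hangs level over the other half, at about (448,170), low step towards the rib. Lowering it.

```bash
python3 - <<'E'
from h import *
down(0.05,.1);down(0.0425,.03);st("low");down(0.0415,.02);st("down")
grip(0.042);st("open");dwell(.2);down(0.085,.1);down(HI,.25)
go((0.40,-0.2),HI+.05,NY);dwell(.3);st()
s=grab_frame("scene");t=grab_frame("top")
cv2.imwrite("pics/scene10.png",s);cv2.imwrite("pics/top10.png",t)
r=lambda im,k:cv2.resize(im,None,fx=k,fy=k,interpolation=cv2.INTER_CUBIC)
cv2.imwrite("pics/s10.png",r(s[130:240,310:490],4))
cv2.imwrite("pics/t10.png",r(t[190:310,150:330],4))
E
```

```text
low t 42.9 ee [0.5655 0.2191 0.1974] F [ 0.2 -0.7 -1.1] gap 0.0253
down t 43.1 ee [0.5657 0.2191 0.1967] F [-0.3 -0.3 -2.2] gap 0.025
open t 43.5 ee [0.5657 0.2191 0.1968] F [-0.1  0.6 -0.1] gap 0.0417
 t 46.8 ee [ 0.4003 -0.1997  0.405 ] F [-0.3  0.  -0. ] gap 0.0424
```

View pics/s10.png

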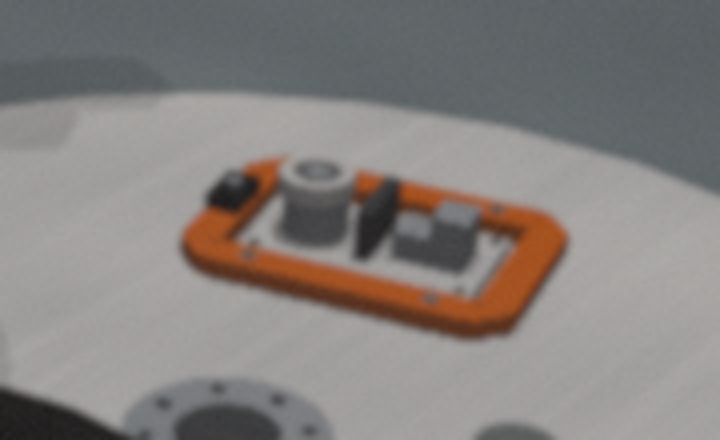

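View pics/t10.png

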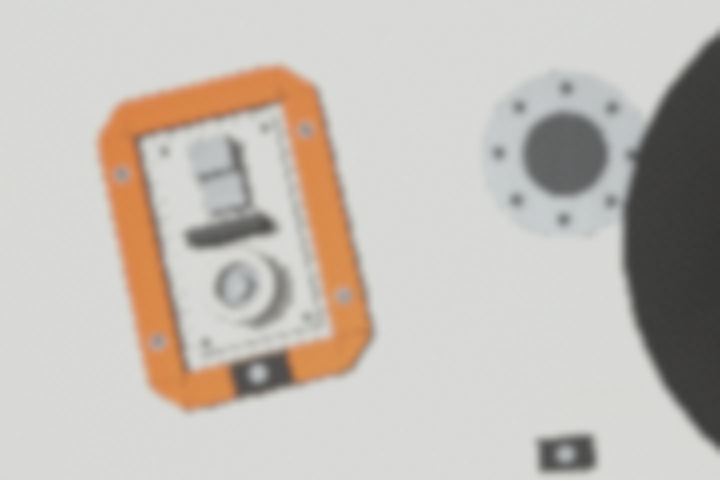

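View pics/scene10.png

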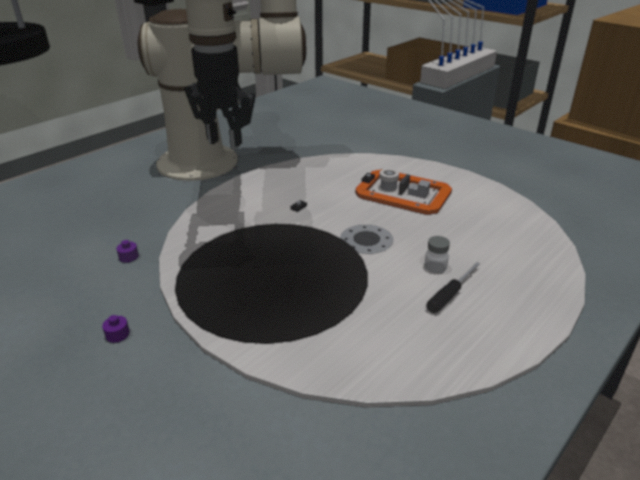

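All four pieces are in place, with the jar, screwdriver and spare clamp apparently unmoved. One last numeric check before handing in.

```bash
python3 - <<'E'
from h import *
f=lambda a:np.array(a)/4+[150,190]-.375
g=lambda a:np.array(a)/4+[310,130]-.375
c=np.array([0.5257,0.2097]);ey=np.array([-ex[1],ex[0]])
L=lambda p:((p[:2]-c)@ex*1e3).round(1).tolist().__str__()+" "+str(((p[:2]-c)@ey*1e3).round(1))+" z%.1f"%(p[2]*1e3)
print("tall",L(onplane("top",f((215,155)),.052)),"low",L(onplane("top",f((225,193)),.038)))
print("tall tri",L(tri(f((215,155)),g((460,213)))[0]),"low tri",L(tri(f((225,193)),g((414,226)))[0]))
p,e=tri(f((249,287)),g((317,170)));print("ring top",L(p),e);print("spigot before",L(np.array([.4897,.1970,.058])))
a,b=cv2.imread("pics/top0.png"),cv2.imread("pics/top10.png")
for n,(x,y,w,h) in dict(jar=(272,150,35,30),driver=(262,132,80,25),clamp=(280,294,24,18)).items():
    print(n,"mean abs diff",cv2.absdiff(a[y:y+h,x:x+w],b[y:y+h,x:x+w]).mean().round(2))
E
```

```text
tall -46.5 4.4 z52.0 low -24.2 2.5 z38.0
tall tri -48.0 3.8 z52.5 low tri -23.7 2.8 z38.2
ring top 38.8 8.4 z61.9 0.004607210465246724
spigot before 38.0 3.1 z58.0
jar mean abs diff 2.43
driver mean abs diff 2.37
clamp mean abs diff 2.62
```

```bash
python3 - <<'E'
import cv2,numpy as np
s=cv2.imread("pics/scene10.png");t=cv2.imread("pics/top10.png")
r=lambda im:cv2.resize(im,(400,400),interpolation=cv2.INTER_CUBIC)
cv2.imwrite("pics/z10.png",np.hstack([r(s[162:202,368:408]),r(t[242:282,192:232])]))
E
```

```text
(no output)
```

View pics/z10.png

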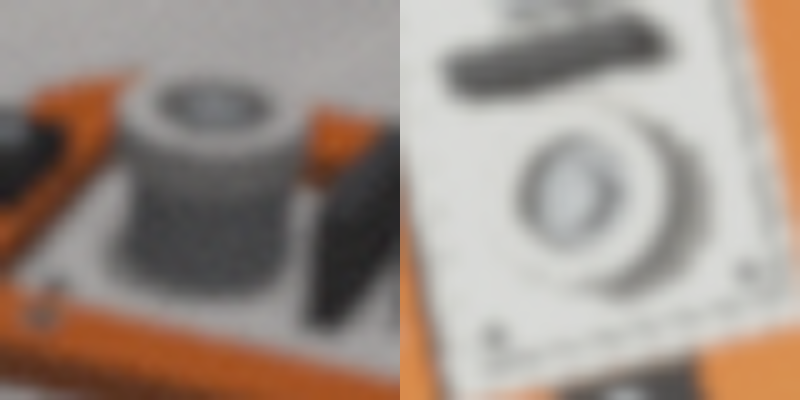

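The enlargement shows the spigot centred in the ring's hole at about (568,190) and the ring flat. My earlier ring pick at (249,287) was pulled off by the shadow. Handing in.

```bash
python3 -c "
from rig import *
print(current_clock());close_job()"
```

```text
46.9083
the job is handed in; nothing more can be done
```

I set the carrier in the nest, then the round gauge, the ring and the stepped gauge, releasing each before the next, and handed in at 46.9 s of the 112 s. `close_job()` gives no verdict, so the figures below are my own last checks, in the nest's x and y.

| Piece | Last check | Allowed |
|---|---|---|
| Carrier | (−1.5, +1.0) mm from nest centre, yaw error about 0.001 rad | ±12 mm, 0.2 rad |
| Round gauge | (+38, +3) mm from plate centre, upright | 22.5–52.5 mm, ±16 mm |
| Ring | flat on the shoulder, concentric with the spigot in the enlarged view | within 9 mm |
| Stepped gauge | about (−36, +3.5) mm from plate centre, step heights 52.5 and 38.2 mm (expected 52 and 38) | 22.5–52.5 mm, ±16 mm |

- **Bystanders:** the jar, screwdriver and spare clamp look the same in the first and last pictures, and the gripper ended well clear of everything.
- **Disagreements:**
  - One two-view fix of the ring came out 5 mm off, with a 4.6 mm gap between the rays. I put this down to a shadow, because the enlarged view showed the ring concentric.
  - Camera and robot positions for the round gauge differed by about 2 mm.
  - Measured heights differed from the text by up to about 3 mm.

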